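# Jog the outfeed empty, clear its catch well into the tote, restart

### The job

With the guard shut, hold the station's green jog button fully down for at least four seconds without letting up, to run the outfeed empty, and let go. Then slide the guard fully open, collect every blue module from the catch well into the yellow tote, slide the guard fully shut again, hold the red restart button fully down for at least two seconds and let go. The red hex-key holder that someone left in the tote belongs flat on the black tool mat; leave the tote upright on the bench and everything else where it stands.

Things in the scene. Friction and masses are not known exactly. Their poses are not given: they have to be found in the camera images.
- station: outfeed station fixed to the bench; place and turn vary. Origin: bench level under the centre of its catch well; x to the rear (away from the robot), y left, z up. Rear housing x 71 to 217, y +-93 mm, 40 mm high. Control panel in front of the well, x -71 to -131, y +-93 mm, 34 mm high: green button at x -101, y 45 mm, red button at x -101, y -45 mm
- well_floor (a point): centre of the catch well's floor, 12 mm above the bench. The well is open on top, inside 130 (station x) x 174 (station y) mm, walls 6 mm thick, rim 42 mm above the bench; the guard covers it when closed
- guard (a joint): travel of the sliding guard along the station's x, m: 0 = shut over the well, 0.14 = fully open over the rear housing. Clear pane in a yellow frame, 140 x 188 mm, 47 to 53 mm above the bench. Slid by hand by its grip bar against about 1.5 N of friction; it stays where it is left
- guard_grip (a point): middle of the top of the black grip bar that stands up from the guard: 12 mm thick (along the station's x), 60 mm long (along its y), 27 mm high above the pane, top 80 mm above the bench. Moves with the guard
- jog (a joint): travel of the green momentary jog button, m: 0 = up, 0.008 = fully down (about 5 N); springs back when let go. It counts as held when it is more than 5 mm down. Holding it down runs the outfeed empty into the catch well
- jog_top (a point): centre of the top face of the green button (30 mm diameter, pressed straight down), 58 mm above the bench when up; this point moves with the button
- restart (a joint): travel of the red momentary restart button, m: 0 = up, 0.008 = fully down (about 5 N); springs back when let go. It counts as held when it is more than 5 mm down
- restart_top (a point): centre of the top face of the red button (30 mm diameter, pressed straight down), 58 mm above the bench when up; this point moves with the button
- module0: finished power module: blue block with a white terminal strip on top, 44 (x) x 28 (y) x 24 (z) mm, 0.05 kg; origin at the centre of its underside. Starts flat on the floor of the catch well. Two to four of the modules are present, the others are None
- module1: finished power module: blue block with a white terminal strip on top, 44 (x) x 28 (y) x 24 (z) mm, 0.05 kg; origin at the centre of its underside. Starts flat on the floor of the catch well. Two to four of the modules are present, the others are None
- module2: finished power module: blue block with a white terminal strip on top, 44 (x) x 28 (y) x 24 (z) mm, 0.05 kg; origin at the centre of its underside. Starts flat on the floor of the catch well. Two to four of the modules are present, the others are None
- module3: finished power module: blue block with a white terminal strip on top, 44 (x) x 28 (y) x 24 (z) mm, 0.05 kg; origin at the centre of its underside. Starts flat on the floor of the catch well. Two to four of the modules are present, the others are None
- tote: tote: small yellow tray standing loose on the bench, outside 110 (x) x 150 (y) x 42 mm high, walls and floor 3 mm, open on top; origin at the centre of its underside, z up. Stands to the left of the station
- tool_mat: flat black tool mat fixed on the bench, 90 (x) x 160 (y) x 3 mm; origin at the centre of its underside
- hex_keys: red holder with hex keys, 26 (x) x 85 (y) x 18 (z) mm; origin at the centre of its underside. Starts lying in the tote
- nippers: blue-handled nippers lying on the bench, 111 x 48 x 12 mm; a bystander, origin at the centre of its underside
- marker: blue and white marker pen lying on the bench, 130 x 13 x 13 mm; a bystander, origin at the centre of its underside
- green_reel: upright reel with green flanges, 72 mm diameter, 66 high; a bystander, origin at the centre of its underside
- tip_cleaner: black round tip-cleaner pot, 72 mm diameter, 55 high; a bystander, origin at the centre of its underside
- swab_tub: white tub of swabs, 58 mm diameter, 76 high; a bystander, origin at the centre of its underside
Not all that is in view belongs to the job. Several things look just like the hex_keys: the one meant starts nearest to the robot's base.

How it is judged:
By the outcome, as a careful person would: the job done as asked, in the order asked, and still so for the second after the job is handed in, with the robot touching nothing.
Of module0, module1, module2, module3 only 2 to 4 are there at a start; the rules pass over those that are not, and their reading is None.
At some moment in a run one of hex_keys, module0, module1, module2, module3 may be knocked a few centimetres aside while the robot is not near it.
Once in a run the grip may slacken for a moment while it holds something.
It also fails if it takes over 210 s, if anything falls off the work surface, if the arm or the gripper's body presses on something with over 40 N, if the wrist force passes 120 N, or if a joint passes its speed limit or range.

### The arm

A 6-joint arm with a two-finger parallel gripper is mounted at the origin on a cart in front of the work surface, level with it; the furniture and walls round the work are solid. World frame = base frame: x ahead of the robot, y to its left, z up, the work surface at z = 0. Lengths are in m, angles in rad, forces in N, time in s.
With the tool pointing down it reaches from about 0.35 to 0.775 m from the base axis. Payload 7.3 kg.
Tool frame: the origin (TCP) lies on the centre line of the jaws, within the pads' length; the fingertips stand 17 mm ahead of it and the grasp point (between the pads) lies 2 mm behind it (robot.tip_extent is the distance from the TCP to the fingertips, in m); z points along the fingers, y is the line along which they close (so a half turn about z gives the same grasp; the last joint's range is limited). The gripper opens to 92 mm and grips with 3 to 60 N. Pads are 19 mm wide; open, the fingers measure 130 mm over their backs; the gripper's body (75 mm by 190 mm) begins 47 mm behind the grasp point.
Start: joints at [1.027, 0.342, 1.524, -0, 1.275, -0.146], TCP at [0.203, 0.484, 0.244] pointing down, gripper open.
Joint ranges: [-2.53, 2.53], [-0.77, 2.02], [0.04, 2.7], [-1, 4.14], [0.28, 2.66], [-3.11, 3.11]. Speed limits (rad/s): [2.57, 2.57, 3.14, 3.14, 3.14, 3.14].

### API

Orientations are given as [roll, pitch, yaw] about the fixed x, y, z axes, in that order (R = Rz(yaw) Ry(pitch) Rx(roll)).
In Python, from cell import robot gives the robot as it stands.
- The arm moves only by the tool step_arm, never from a script. Its argument "motion" is a list of rows, each a list of 2 entries, a list of its own where there are three numbers: the shift along the tool's x, y, z in units of 60 mm (1.0 is 60 mm), then the turn about the tool's z in rad. In form: [[[x, y, z], spin], ...]. A call has 1 to 10 rows; each row is the pose to reach, as a shift and turn from the pose commanded when the call began, along the tool's axes at that moment; what a row does not reach only later rows make up. A row lasts 1/8 s, in which the tool goes at most 62.5 mm and 10.7 degrees, less where a joint would pass 70% of its speed; a pose out of reach is approached as far as the arm can. A call with a gripper value outside its range is refused whole. "hand" is the closure in counts, from 0 (fully open) to 255 (shut), set as the call begins (left out, the last holds). The fingers move at their own pace and stop on an object; "squeeze" is the grip in N (left out, the last holds). Time passes only in rows, so rows that repeat a pose let the fingers close. It gives the time, the measured TCP pose, the force, the opening and the grip force at its end, in the units of the state.
- robot.observe(): the state, without advancing time (a new reading comes with each control period).
- robot.read_camera(name): name is "side" or "top"; returns a dict with "pixels" (384x512x3 uint8, red, green, blue), "intrinsics" (3x3 intrinsics, pixels), "xyz" and "rotation" of the camera in the world. Camera axes: x right, y up, looking along -z (the intrinsics and any distortion apply to the point x, -y, -z); pixel columns grow to the right and rows downward; lengths in m; the calibration is good to about 2 mm. A picture is of the moment at which its call begins. There is no depth.
- robot.hand_in(): hands the job in; it is judged then, once.
The state is a dict: "time": time; "qpos": joint angles; "qvel": joint speeds; "joint_efforts": joint torques, N m; "tool_pos": TCP position; "tool_rot": TCP orientation; "contact_force": force on the tool from outside, world axes, zero at the start; "torque": the same for the moment, N m; "opening": finger opening in m; "grip_force": force on a finger pad.
Only numpy, scipy, OpenCV 4.12 (cv2) and the standard library are available. Lean on these libraries where they do the work, as an engineer would, in place of code of your own. Each camera call takes 0.05 s, during which the arm holds its last target. There are 200 camera calls.

## Working session

There is one attempt and no reset: what is moved stays moved. The work goes in short steps, Python scripts to look and compute and a tool call to move; the robot and the scene stay as the last step left them, time stands still between calls to the robot, and variables do not carry over. Pictures are saved under pics/ and viewed, at most 14 in all, crops included, and the job is handed in when it is done.

Besides the shell and the picture viewer there is one more tool, called by a JSON object that holds its "name" and its "arguments", one argument or row to a line. step_arm: Moves the arm, as the interface text tells. Its arguments: {"type":"object","properties":{"motion":{"type":"array"},"hand":{"type":"number"},"squeeze":{"type":"number"}},"required":["motion"]}

```bash
ls; mkdir -p pics
cat > h.py <<'E'
import numpy as np, cv2
from cell import robot
def snap(name,fn):
    c=robot.read_camera(name); cv2.imwrite('pics/'+fn,c['pixels'][:,:,::-1]); np.savez('pics/'+fn[:-4]+'.npz',**{k:np.array(c[k]) for k in('pixels','intrinsics','xyz','rotation')}); return c
def load(fn): return dict(np.load('pics/'+fn+'.npz'))
def ray(c,u,v):
    K=c['intrinsics']; R=c['rotation']
    d=np.array([(u-K[0,2])/K[0,0],-(v-K[1,2])/K[1,1],-1.]); return R@d
def at(c,u,v,z):
    d=ray(c,u,v); p=c['xyz']; return p+d*(z-p[2])/d[2]
def proj(c,P):
    q=c['rotation'].T@(np.array(P)-c['xyz']); K=c['intrinsics']
    return np.array([K[0,0]*q[0]/-q[2]+K[0,2], K[1,2]+K[1,1]*q[1]/q[2]])
E
python3 - <<'E'
from h import *
np.set_printoptions(precision=4,suppress=True)
c=snap('top','t0.png'); s=snap('side','s0.png')
for k in (c,s): print({a:b for a,b in k.items() if a!='pixels'})
print(robot.observe())
E
```

```text
pics
{'intrinsics': array([[460.2202,   0.    , 261.7969],
       [  0.    , 460.2202, 195.4286],
       [  0.    ,   0.    ,   1.    ]]), 'xyz': array([ 0.3357, -0.0343,  1.4526]), 'rotation': array([ 0.1498, -0.0247, -1.5643])}
{'intrinsics': array([[421.4778,   0.    , 255.1897],
       [  0.    , 421.4778, 189.0032],
       [  0.    ,   0.    ,   1.    ]]), 'xyz': array([0.5416, 1.2731, 0.7495]), 'rotation': array([ 1.1004, -0.0246, -3.1303])}
{'time': 0.1, 'qpos': array([ 1.027 ,  0.3427,  1.5249, -0.    ,  1.2754, -0.146 ]), 'qvel': array([-0.    , -0.0002, -0.0043, -0.0003, -0.0006,  0.0017]), 'joint_efforts': array([  0.0011, -43.2007, -24.4693,   0.0718,   0.0525,  -0.    ]), 'tool_pos': array([0.2032, 0.4837, 0.2431]), 'tool_rot': array([-3.1403, -0.0002,  2.7437]), 'contact_force': array([-0.024 ,  0.2835, -0.4772]), 'torque': array([-0.0695, -0.0254, -0.0303]), 'grip_force': 0.0, 'opening': 0.09172145899904786}
```

Run:
```python
s=open('h.py').read()
s=s.replace("c=robot.read_camera(name);","c=dict(robot.read_camera(name)); c['rotation']=Rotation.from_euler('xyz',c['rotation']).as_matrix();").replace("import numpy as np, cv2","import numpy as np, cv2\nfrom scipy.spatial.transform import Rotation")
open('h.py','w').write(s)
import cv2,numpy as np
from scipy.spatial.transform import Rotation
for n in('t0','s0'):
    f='pics/'+n+'.npz';d=dict(np.load(f));d['rotation']=Rotation.from_euler('xyz',d['rotation']).as_matrix();np.savez(f,**d)
    cv2.imwrite('pics/'+n+'b.png',cv2.resize(cv2.imread('pics/'+n+'.png'),(800,600),interpolation=cv2.INTER_CUBIC))
```

```text
(no output)
```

View pics/t0b.png

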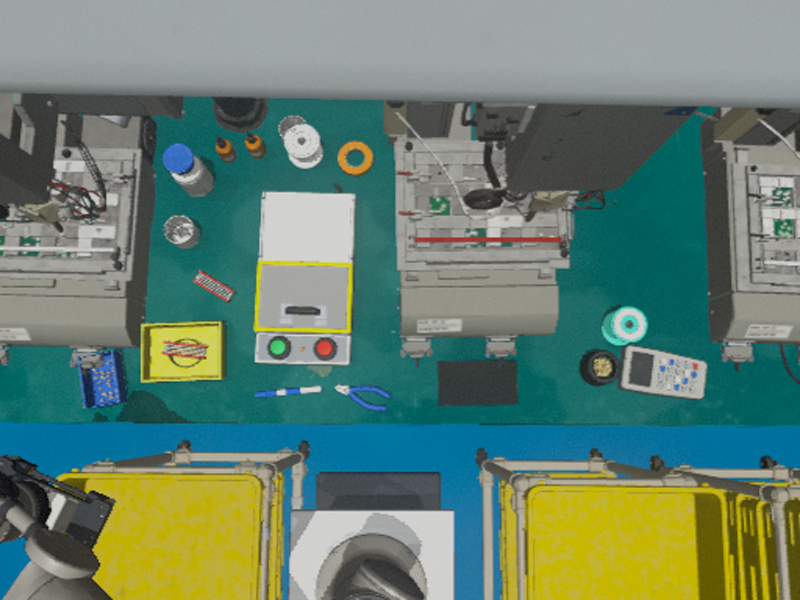

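View pics/s0b.png

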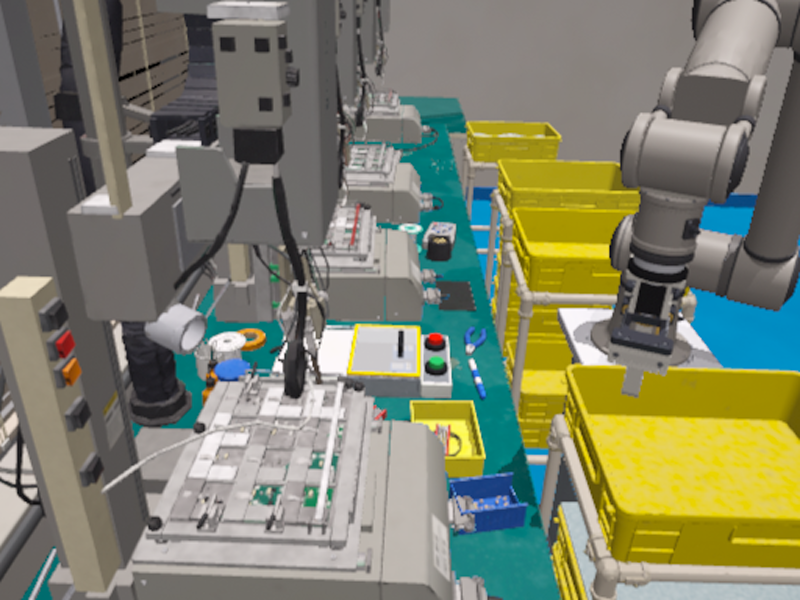

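Run:
```python
from h import *
np.set_printoptions(precision=4,suppress=True)
c=load('t0'); k=1.5625
def A(u,v,z): return at(c,(u+.5)/k-.5,(v+.5)/k-.5,z)
for n,u,v,z in [('green',280,347,.058),('red',324.5,347,.058),('grip',303,310,.08),('gTL',258,262,.053),('gTR',353,264,.053),('gBL',255,330,.053),('gBR',351,332,.053),
 ('toteTL',141,324,.042),('TR',221,321,.042),('BR',225,379,.042),('BL',142,382,.042),
 ('matTL',439,361,.003),('matTR',518,361,.003),('BR',518,405,.003),('BL',438,403,.003),('keyT',185,349,.02),('keyB',214,286,.018)]:
    print(n,A(u,v,z))
a=cv2.imread('pics/t0.png')
x=cv2.resize(a[195:260,80:240],(800,325),interpolation=cv2.INTER_CUBIC)
b=cv2.imread('pics/s0.png'); y=cv2.resize(b[200:310,215:315],(300,330),interpolation=cv2.INTER_CUBIC)
o=np.zeros((325+270,800,3),np.uint8);o[:325]=x
o[325:,:245]=cv2.resize(y,(245,270));o[325:,250:]=cv2.resize(b[210:262,215:321],(550,270))
cv2.imwrite('pics/c0.png',o)
```

```text
green [0.4629 0.1826 0.058 ]
red [0.4636 0.0966 0.058 ]
grip [0.5326 0.1375 0.08  ]
gTL [0.6314 0.2322 0.053 ]
gTR [0.6295 0.0447 0.053 ]
gBL [0.4961 0.233  0.053 ]
gBR [0.4939 0.0461 0.053 ]
toteTL [0.5071 0.4577 0.042 ]
TR [0.5146 0.3022 0.042 ]
BR [0.4011 0.2894 0.042 ]
BL [0.3941 0.4488 0.042 ]
matTL [ 0.4424 -0.1293  0.003 ]
matTR [ 0.4437 -0.2894  0.003 ]
BR [ 0.3555 -0.288   0.003 ]
BL [ 0.3584 -0.1274  0.003 ]
keyT [0.4607 0.3758 0.02  ]
keyB [0.5885 0.3252 0.018 ]
```

View pics/c0.png

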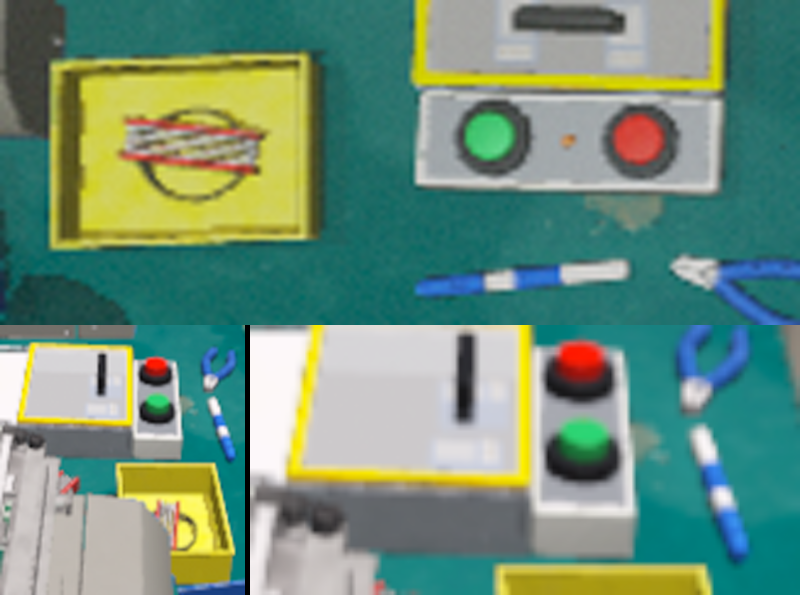

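{"name": "step_arm", "arguments": {
  "motion": [
    [[-0.6, -0.3, 0], 0.12],
    [[-1.4, -0.7, 0], 0.28],
    [[-2.2, -1.1, 0], 0.45],
    [[-3.0, -1.5, 0.3], 0.62],
    [[-3.8, -1.9, 0.6], 0.79],
    [[-4.6, -2.3, 0.9], 0.96],
    [[-5.4, -2.7, 1.2], 1.1],
    [[-5.8, -2.9, 1.6], 1.17],
    [[-5.91, -2.92, 2.0], 1.173],
    [[-5.91, -2.92, 2.0], 1.173]
  ],
  "hand": 255,
  "squeeze": 10
}}

```text
time: 1.35
tool_pos: [0.4614, 0.1844, 0.1221]
tool_rot: [-3.137, 0.001, 1.57]
contact_force: [-0.5, -0.1, 1.3]
opening: 0.0008
grip_force: 0.0
```

{"name": "step_arm", "arguments": {
  "motion": [
    [[0, 0, 0.3], 0],
    [[0, 0, 0.6], 0],
    [[0, 0, 0.75], 0],
    [[0, 0, 0.82], 0],
    [[0, 0, 0.88], 0],
    [[0, 0, 0.92], 0],
    [[0, 0, 0.94], 0],
    [[0, 0, 0.94], 0]
  ]
}}

```text
time: 2.35
tool_pos: [0.4625, 0.1854, 0.0676]
tool_rot: [3.141, -0.001, 1.571]
contact_force: [-2.2, 2.8, 4.0]
opening: 0.0006
grip_force: 2.3
```

{"name": "step_arm", "arguments": {
  "motion": [
    [[0, 0, 0.025], 0],
    [[0, 0, 0.05], 0],
    [[0, 0, 0.05], 0],
    [[0, 0, 0.05], 0]
  ]
}}

```text
time: 2.85
tool_pos: [0.4627, 0.1854, 0.0668]
tool_rot: [3.14, -0.001, 1.571]
contact_force: [-9.3, 0.9, 27.5]
opening: 0.0005
grip_force: 13.7
```

Run:
```python
from h import *
s=snap('side','s1.png'); b=s['pixels'][:,:,::-1]
cv2.imwrite('pics/s1c.png',cv2.resize(b[190:270,210:320],(800,580),interpolation=cv2.INTER_CUBIC))
print(robot.observe()['contact_force'],robot.observe()['tool_pos'])
```

```text
[-8.8281037   0.47620341 26.96419001] [0.46264962 0.18537875 0.06679616]
```

View pics/s1c.png

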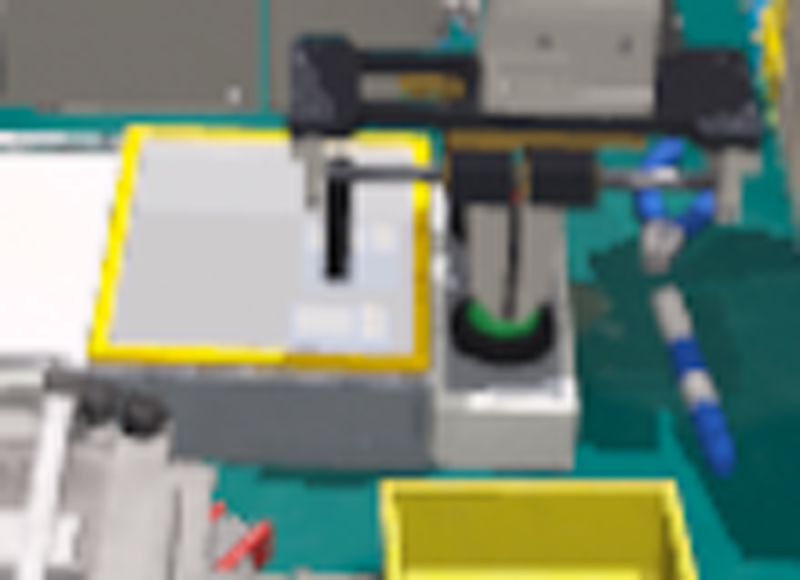

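{"name": "step_arm", "arguments": {
  "motion": [
    [[0, 0, -0.01], 0],
    [[0, 0, -0.01], 0],
    [[0, 0, -0.01], 0],
    [[0, 0, -0.01], 0],
    [[0, 0, -0.01], 0],
    [[0, 0, -0.01], 0],
    [[0, 0, -0.01], 0],
    [[0, 0, -0.01], 0],
    [[0, 0, -0.01], 0],
    [[0, 0, -0.01], 0]
  ]
}}

```text
time: 4.15
tool_pos: [0.4626, 0.1854, 0.0669]
tool_rot: [3.14, -0.001, 1.571]
contact_force: [-7.1, 1.5, 22.2]
opening: 0.0006
grip_force: 11.2
```

{"name": "step_arm", "arguments": {
  "motion": [
    [[0, 0, 0], 0],
    [[0, 0, 0], 0],
    [[0, 0, 0], 0],
    [[0, 0, 0], 0],
    [[0, 0, 0], 0],
    [[0, 0, 0], 0],
    [[0, 0, 0], 0],
    [[0, 0, 0], 0],
    [[0, 0, 0], 0],
    [[0, 0, 0], 0]
  ]
}}

```text
time: 5.4
tool_pos: [0.4626, 0.1854, 0.0669]
tool_rot: [3.14, -0.001, 1.571]
contact_force: [-6.7, 1.2, 21.4]
opening: 0.0004
grip_force: 11.2
```

{"name": "step_arm", "arguments": {
  "motion": [
    [[0, 0, 0], 0],
    [[0, 0, 0], 0],
    [[0, 0, 0], 0],
    [[0, 0, 0], 0],
    [[0, 0, 0], 0],
    [[0, 0, 0], 0],
    [[0, 0, 0], 0],
    [[0, 0, 0], 0],
    [[0, 0, 0], 0],
    [[0, 0, 0], 0]
  ]
}}

```text
time: 6.65
tool_pos: [0.4626, 0.1854, 0.0669]
tool_rot: [3.14, -0.001, 1.571]
contact_force: [-6.4, 1.5, 22.1]
opening: 0.0001
grip_force: 11.2
```

{"name": "step_arm", "arguments": {
  "motion": [
    [[0, 0, 0], 0],
    [[0, 0, 0], 0],
    [[0, 0, 0], 0],
    [[0, 0, 0], 0],
    [[0, 0, 0], 0],
    [[0, 0, 0], 0],
    [[0, 0, 0], 0],
    [[0, 0, 0], 0],
    [[0, 0, 0], 0],
    [[0, 0, 0], 0]
  ]
}}

```text
time: 7.9
tool_pos: [0.4626, 0.1854, 0.0669]
tool_rot: [3.14, -0.001, 1.571]
contact_force: [-7.9, 1.3, 23.0]
opening: 0.0003
grip_force: 11.2
```

{"name": "step_arm", "arguments": {
  "motion": [
    [[0, 0, -0.2], 0],
    [[0, 0, -0.6], 0],
    [[0, 0, -1.2], 0],
    [[0, 0, -1.3], 0],
    [[-0.3, 0.4, -1.3], 0],
    [[-0.7, 0.9, -1.3], 0],
    [[-0.8, 1.17, -1.3], 0.01],
    [[-0.8, 1.17, -1.3], 0.01],
    [[-0.8, 1.17, -1.3], 0.01]
  ],
  "hand": 116
}}

```text
time: 9.02
tool_pos: [0.5316, 0.1373, 0.1421]
tool_rot: [-3.14, 0.0, 1.561]
contact_force: [-0.3, 1.0, 0.2]
opening: 0.0502
grip_force: 0.0
```

{"name": "step_arm", "arguments": {
  "motion": [
    [[0, 0, 0.3], 0],
    [[0, 0, 0.7], 0],
    [[0, 0, 1.0], 0],
    [[0, 0, 1.08], 0],
    [[0, 0, 1.08], 0]
  ]
}}

```text
time: 9.65
tool_pos: [0.5323, 0.1375, 0.0783]
tool_rot: [-3.141, -0.0, 1.561]
contact_force: [1.2, -0.3, 0.6]
opening: 0.0497
grip_force: 0.0
```

{"name": "step_arm", "arguments": {
  "motion": [
    [[0, 0, 0], 0],
    [[0, 0, 0], 0],
    [[0, 0, 0], 0],
    [[0, 0, 0], 0],
    [[0, 0, 0], 0]
  ],
  "hand": 255,
  "squeeze": 15
}}

```text
time: 10.28
tool_pos: [0.5343, 0.1371, 0.0784]
tool_rot: [3.138, -0.0, 1.56]
contact_force: [5.3, 0.4, -2.2]
opening: 0.012
grip_force: 15.0
```

{"name": "step_arm", "arguments": {
  "motion": [
    [[0, 0.2, 0], 0],
    [[0, 0.5, 0], 0],
    [[0, 0.85, 0], 0],
    [[0, 1.2, 0], 0],
    [[0, 1.55, 0], 0],
    [[0, 1.9, 0], 0],
    [[0, 2.15, 0], 0],
    [[0, 2.3, 0], 0],
    [[0, 2.37, 0], 0],
    [[0, 2.37, 0], 0]
  ]
}}

```text
time: 11.52
tool_pos: [0.6744, 0.1349, 0.0784]
tool_rot: [-3.14, 0.001, 1.561]
contact_force: [-3.6, -4.6, 5.6]
opening: 0.012
grip_force: 15.0
```

{"name": "step_arm", "arguments": {
  "motion": [
    [[0, 0.04, 0], 0],
    [[0, 0.06, 0], 0],
    [[0, 0.06, 0], 0]
  ]
}}

```text
time: 11.9
tool_pos: [0.6746, 0.1349, 0.0783]
tool_rot: [-3.132, 0.002, 1.561]
contact_force: [-15.9, -4.8, 12.4]
opening: 0.0119
grip_force: 15.0
```

{"name": "step_arm", "arguments": {
  "motion": [
    [[0, -0.06, 0], 0],
    [[0, -0.06, 0], 0],
    [[0, -0.06, 0], 0],
    [[0, -0.06, -0.3], 0],
    [[0, -0.06, -0.9], 0],
    [[0, -0.06, -1.7], 0],
    [[0.5, -0.5, -2.0], 0],
    [[1.3, -1.2, -2.0], 0],
    [[2.2, -2.0, -2.0], 0],
    [[3.0, -2.8, -2.0], 0]
  ],
  "hand": 116
}}

```text
time: 13.15
tool_pos: [0.5227, 0.3071, 0.1998]
tool_rot: [3.139, -0.001, 1.561]
contact_force: [0.0, 0.7, -0.0]
opening: 0.0499
grip_force: 0.0
```

{"name": "step_arm", "arguments": {
  "motion": [
    [[0.3, -0.3, 0], 0],
    [[0.7, -0.6, 0], 0],
    [[0.9, -0.75, 0], 0],
    [[0.95, -0.8, 0], 0],
    [[0.95, -0.8, 0], 0]
  ]
}}

```text
time: 13.78
tool_pos: [0.4767, 0.3626, 0.1983]
tool_rot: [3.141, 0.0, 1.56]
contact_force: [0.6, 0.1, 0.2]
opening: 0.0497
grip_force: 0.0
```

Run:
```python
from h import *
np.set_printoptions(precision=4,suppress=True)
c=load('t0')
for u,v in [(125,120),(265,135),(258,172),(122,155)]: print(at(c,80+u/5-.4,195+v/5-.4,.021))
c=snap('top','t1.png'); a=c['pixels'][:,:,::-1]
cv2.imwrite('pics/t1c.png',cv2.resize(a[155:255,80:240],(800,500),interpolation=cv2.INTER_CUBIC))
```

```text
[0.4745 0.4182 0.021 ]
[0.4659 0.3316 0.021 ]
[0.443  0.3348 0.021 ]
[0.4528 0.4188 0.021 ]
```

View pics/t1c.png

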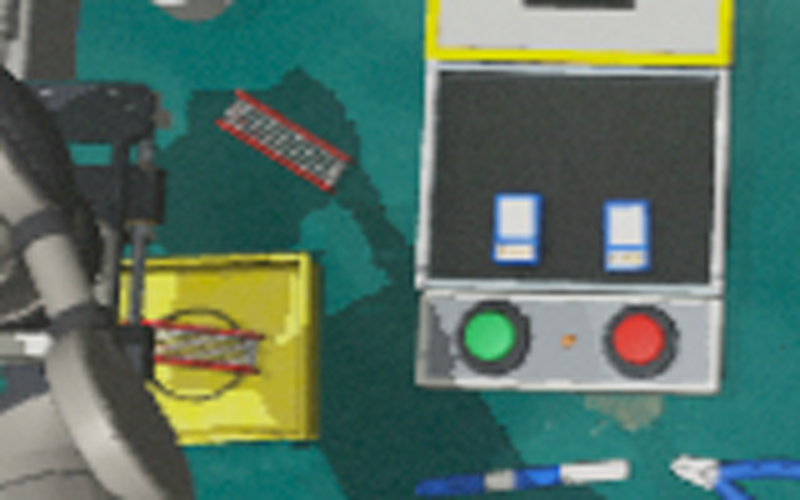

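{"name": "step_arm", "arguments": {
  "motion": [
    [[0.1, -0.15, 0.4], 0.05],
    [[0.22, -0.29, 1.0], 0.097],
    [[0.22, -0.29, 1.7], 0.097],
    [[0.22, -0.29, 2.3], 0.097],
    [[0.22, -0.29, 2.7], 0.097],
    [[0.22, -0.29, 2.89], 0.097],
    [[0.22, -0.29, 2.89], 0.097]
  ]
}}

```text
time: 14.7
tool_pos: [0.4592, 0.3759, 0.0244]
tool_rot: [-3.141, 0.001, 1.463]
contact_force: [-0.2, 0.2, -0.2]
opening: 0.0503
grip_force: 0.0
```

{"name": "step_arm", "arguments": {
  "motion": [
    [[0, 0, 0], 0],
    [[0, 0, 0], 0],
    [[0, 0, 0], 0],
    [[0, 0, 0], 0],
    [[0, 0, 0], 0]
  ],
  "hand": 255,
  "squeeze": 20
}}

```text
time: 15.32
tool_pos: [0.4593, 0.3767, 0.0255]
tool_rot: [3.141, -0.001, 1.464]
contact_force: [-0.8, -1.3, 5.7]
opening: 0.0259
grip_force: 20.0
```

{"name": "step_arm", "arguments": {
  "motion": [
    [[0, 0, -0.2], 0],
    [[0, 0, -0.6], 0],
    [[0, 0, -1.2], 0],
    [[0, 0, -1.8], 0],
    [[0, 0, -2.3], 0],
    [[0, 0, -2.3], 0]
  ]
}}

```text
time: 16.08
tool_pos: [0.4599, 0.3771, 0.1655]
tool_rot: [3.137, -0.003, 1.464]
contact_force: [-0.7, -0.3, -1.7]
opening: 0.0256
grip_force: 20.0
```

Run:
```python
from h import *
np.set_printoptions(precision=4,suppress=True)
t=load('t0'); s=load('s0'); k=1.5625
def tri(a,b):
    p,q=t['xyz'],s['xyz']; d=ray(t,*(np.array(a)/k)); e=ray(s,*(np.array(b)/k))
    l=np.linalg.lstsq(np.c_[d,-e],q-p,rcond=None)[0]
    return (p+l[0]*d+q+l[1]*e)/2, np.linalg.norm(p+l[0]*d-q-l[1]*e)
print(tri((417,355),(434,304)),tri((500,350),(434,272)))
print('machine front top edge L', tri((403,333),(418,318)))
a=t['pixels'][:,:,::-1]; o=np.zeros((600,800,3),np.uint8)
o[:300,:]=cv2.resize(a[200:275,245:445],(800,300),interpolation=cv2.INTER_CUBIC)
o[300:,:]=cv2.resize(s['pixels'][130:220,195:335][:,:,::-1],(800,300),interpolation=cv2.INTER_CUBIC)
cv2.imwrite('pics/m.png',o)
```

```text
(array([ 0.454 , -0.0845,  0.0389]), np.float64(0.006759871518785318)) (array([ 0.4565, -0.2465,  0.0471]), np.float64(0.009392887124552116))
machine front top edge L (array([ 0.4953, -0.0565,  0.0167]), np.float64(0.002259906150550927))
```

View pics/m.png

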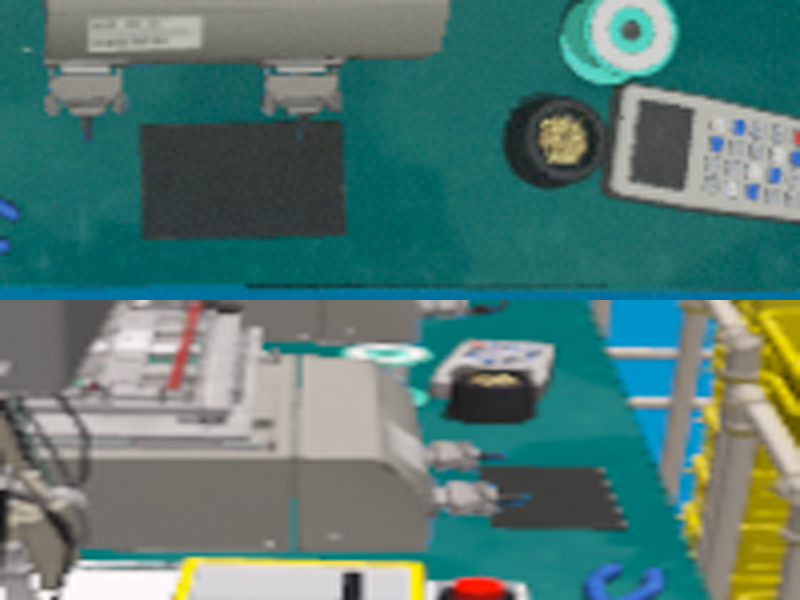

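{"name": "step_arm", "arguments": {
  "motion": [
    [[-0.3, 0, 0], 0],
    [[-0.9, 0, 0], 0],
    [[-1.7, -0.1, 0], 0],
    [[-2.5, -0.1, 0], -0.02],
    [[-3.3, -0.1, 0], -0.04],
    [[-4.1, -0.15, 0], -0.06],
    [[-4.9, -0.2, 0], -0.08],
    [[-5.7, -0.2, 0], -0.1],
    [[-6.5, -0.25, 0], -0.107],
    [[-7.3, -0.25, 0], -0.107]
  ]
}}

```text
time: 17.32
tool_pos: [0.3959, -0.0586, 0.1618]
tool_rot: [-3.14, -0.001, 1.571]
contact_force: [1.6, 0.2, -0.6]
opening: 0.0254
grip_force: 20.0
```

{"name": "step_arm", "arguments": {
  "motion": [
    [[-0.7, 0, 0], 0],
    [[-1.4, 0, 0], 0],
    [[-1.9, 0, 0], 0],
    [[-2.15, 0, 0], 0],
    [[-2.15, 0, 0], 0],
    [[-2.15, 0, 0], 0]
  ]
}}

```text
time: 18.08
tool_pos: [0.3969, -0.1853, 0.1624]
tool_rot: [-3.141, -0.001, 1.571]
contact_force: [0.4, 0.7, -0.6]
opening: 0.0256
grip_force: 20.0
```

{"name": "step_arm", "arguments": {
  "motion": [
    [[0, -0.15, 0.3], 0],
    [[0, -0.25, 0.9], 0],
    [[0, -0.25, 1.5], 0],
    [[0, -0.25, 1.9], 0],
    [[0, -0.25, 2.15], 0],
    [[0, -0.25, 2.25], 0],
    [[0, -0.25, 2.27], 0],
    [[0, -0.25, 2.27], 0]
  ]
}}

```text
time: 19.08
tool_pos: [0.3825, -0.1864, 0.027]
tool_rot: [3.141, 0.0, 1.571]
contact_force: [-0.0, -0.7, -0.2]
opening: 0.0256
grip_force: 20.0
```

{"name": "step_arm", "arguments": {
  "motion": [
    [[0, 0, 0.02], 0],
    [[0, 0, 0.035], 0],
    [[0, 0, 0.035], 0]
  ]
}}

```text
time: 19.45
tool_pos: [0.3826, -0.1867, 0.0259]
tool_rot: [3.14, 0.001, 1.571]
contact_force: [-3.1, 2.3, 17.4]
opening: 0.0259
grip_force: 20.0
```

{"name": "step_arm", "arguments": {
  "motion": [
    [[0, 0, 0], 0],
    [[0, 0, 0], 0],
    [[0, 0, 0], 0],
    [[0, 0, -0.3], 0],
    [[0, 0, -0.9], 0],
    [[0, 0, -1.7], 0],
    [[0, 0, -2.5], 0],
    [[0, 0, -2.5], 0]
  ],
  "hand": 150
}}

```text
time: 20.45
tool_pos: [0.3838, -0.1876, 0.1774]
tool_rot: [3.136, 0.004, 1.571]
contact_force: [-0.1, 0.0, 0.3]
opening: 0.038
grip_force: 0.0
```

```bash
cat >> h.py <<'E'
def blue(c,z,box):
    a=c['pixels']; h=cv2.cvtColor(a,cv2.COLOR_RGB2HSV)
    m=cv2.inRange(h,(100,110,60),(130,255,255)); r=np.zeros_like(m); u0,v0,u1,v1=box; r[v0:v1,u0:u1]=m[v0:v1,u0:u1]
    r=cv2.morphologyEx(r,cv2.MORPH_CLOSE,np.ones((9,9)))
    for k in cv2.findContours(r,cv2.RETR_EXTERNAL,cv2.CHAIN_APPROX_NONE)[0]:
        if cv2.contourArea(k)<30: continue
        w=np.array([at(c,p[0][0],p[0][1],z)[:2] for p in k])*1000
        R=cv2.minAreaRect(w.astype(np.float32)); x,y=np.round(R[0],1); print('blue',x,y,np.round(R[1],1),round(R[2],1), k[:,0].mean(0))
E
python3 - <<'E'
from h import *
c=snap('top','t2.png'); a=c['pixels'][:,:,::-1]
blue(c,.036,(165,165,228,216))
o=np.zeros((600,800,3),np.uint8)
o[:300,:400]=cv2.resize(a[160:220,160:240],(400,300),interpolation=cv2.INTER_CUBIC)
o[:300,400:]=cv2.resize(a[195:270,80:180],(400,300),interpolation=cv2.INTER_CUBIC)
o[300:,:]=cv2.resize(a[205:280,160:360],(800,300),interpolation=cv2.INTER_CUBIC)
cv2.imwrite('pics/t2c.png',o)
E
```

```text
blue 527.5 109.5 [43.8 27.9] 1.3 [204.88095238 201.54761905]
blue 533.0 176.0 [43.8 30.7] 0.5 [183.09302326 200.18604651]
```

View pics/t2c.png

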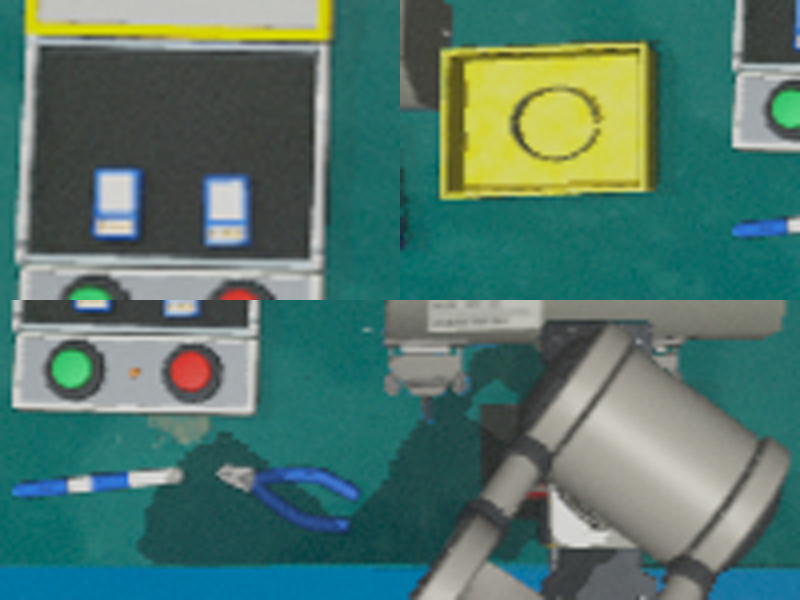

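{"name": "step_arm", "arguments": {
  "motion": [
    [[0.4, 0, 0], -0.1],
    [[1.1, 0, 0], -0.25],
    [[1.9, 0.0, 0], -0.42],
    [[2.7, 0.1, 0], -0.6],
    [[3.5, 0.3, 0], -0.78],
    [[4.2, 0.8, 0], -0.96],
    [[4.7, 1.5, 0], -1.14],
    [[4.9, 2.1, 0], -1.32],
    [[4.95, 2.35, 0.3], -1.49],
    [[4.95, 2.39, 0.6], -1.586]
  ],
  "hand": 127
}}

```text
time: 21.75
tool_pos: [0.5256, 0.1108, 0.1357]
tool_rot: [-3.142, -0.003, -3.122]
contact_force: [0.6, 0.2, 0.2]
opening: 0.0458
grip_force: 0.0
```

{"name": "step_arm", "arguments": {
  "motion": [
    [[0, 0, 0], 0],
    [[0, 0, 0], 0]
  ]
}}

```text
time: 22.0
tool_pos: [0.5252, 0.1105, 0.138]
tool_rot: [3.142, -0.001, -3.128]
contact_force: [-0.4, -0.2, 0.1]
opening: 0.0459
grip_force: 0.0
```

Run:
```python
from h import *
c=snap('top','t3.png'); a=c['pixels'][:,:,::-1]
h=cv2.cvtColor(c['pixels'],cv2.COLOR_RGB2HSV); m=cv2.inRange(h,(0,150,90),(8,255,255))|cv2.inRange(h,(172,150,90),(180,255,255))
m[:,:270]=0;m[:,350:]=0;m[:220]=0
v,u=np.nonzero(m);w=np.array([at(c,*p,.021)[:2] for p in zip(u,v)])*1000;print(len(u),cv2.minAreaRect(w.astype(np.float32)))
o=np.zeros((600,800,3),np.uint8)
o[:300,:400]=cv2.resize(a[160:220,160:240],(400,300),interpolation=cv2.INTER_CUBIC)
o[:300,400:]=cv2.resize(a[195:270,80:180],(400,300),interpolation=cv2.INTER_CUBIC)
o[300:,:]=cv2.resize(a[205:280,160:360],(800,300),interpolation=cv2.INTER_CUBIC)
cv2.imwrite('pics/t3c.png',o)
```

```text
40 ((382.6013488769531, -183.1411895751953), (78.54662322998047, 23.406173706054688), 87.25343322753906)
```

View pics/t3c.png

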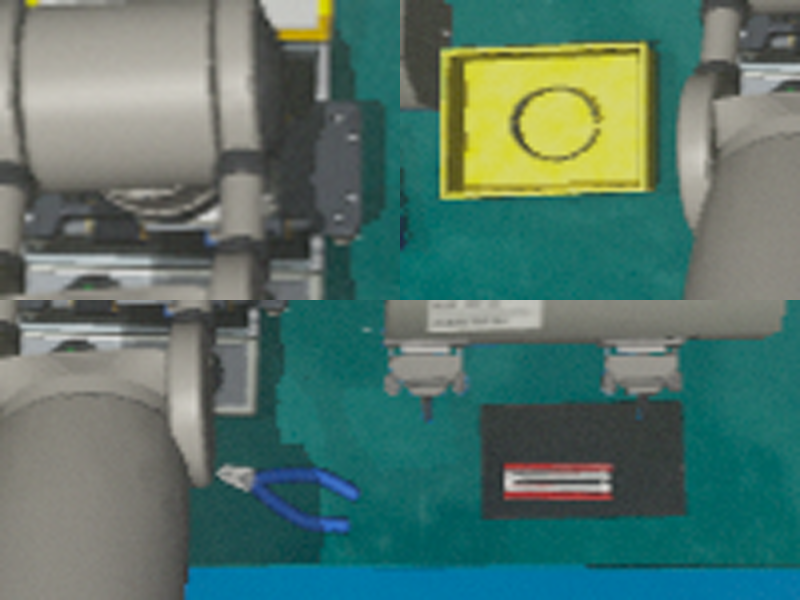

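{"name": "step_arm", "arguments": {
  "motion": [
    [[-0.04, -0.02, 0.4], 0],
    [[-0.04, -0.02, 0.9], 0],
    [[-0.04, -0.02, 1.3], 0],
    [[-0.04, -0.02, 1.55], 0],
    [[-0.04, -0.02, 1.69], 0],
    [[-0.04, -0.02, 1.69], 0]
  ]
}}

```text
time: 22.8
tool_pos: [0.5281, 0.1093, 0.0371]
tool_rot: [3.142, 0.0, -3.127]
contact_force: [0.1, -0.0, 0.8]
opening: 0.0458
grip_force: 0.0
```

{"name": "step_arm", "arguments": {
  "motion": [
    [[0, 0, 0], 0],
    [[0, 0, 0], 0],
    [[0, 0, 0], 0],
    [[0, 0, 0], 0]
  ],
  "hand": 255,
  "squeeze": 20
}}

```text
time: 23.3
tool_pos: [0.5284, 0.1094, 0.0376]
tool_rot: [3.142, 0.001, -3.126]
contact_force: [-0.8, -0.6, 5.2]
opening: 0.0279
grip_force: 20.0
```

{"name": "step_arm", "arguments": {
  "motion": [
    [[0, 0, -0.2], 0],
    [[0, 0, -0.7], 0],
    [[0, 0, -1.4], 0],
    [[0, 0.1, -1.8], 0.1],
    [[0.1, 0.6, -1.8], 0.28],
    [[0.4, 1.3, -1.8], 0.46],
    [[0.7, 2.0, -1.8], 0.64],
    [[0.9, 2.7, -1.8], 0.82],
    [[1.1, 3.4, -1.8], 1.0],
    [[1.18, 3.75, -1.8], 1.18]
  ]
}}

```text
time: 24.55
tool_pos: [0.4526, 0.3352, 0.1455]
tool_rot: [3.142, -0.0, 1.973]
contact_force: [0.5, -0.9, -0.6]
opening: 0.0273
grip_force: 20.0
```

{"name": "step_arm", "arguments": {
  "motion": [
    [[0.03, 0.1, 0], 0.18],
    [[0.03, 0.1, 0], 0.35],
    [[0.03, 0.1, 0], 0.4],
    [[0.03, 0.1, 0], 0.4]
  ]
}}

```text
time: 25.05
tool_pos: [0.4585, 0.3373, 0.1454]
tool_rot: [-3.142, -0.0, 1.577]
contact_force: [0.7, 0.3, -0.6]
opening: 0.0277
grip_force: 20.0
```

{"name": "step_arm", "arguments": {
  "motion": [
    [[0, -0.05, 0.4], 0],
    [[0, -0.05, 0.9], 0],
    [[0, -0.05, 1.4], 0],
    [[0, -0.05, 1.7], 0],
    [[0, -0.05, 1.85], 0],
    [[0, -0.05, 1.92], 0],
    [[0, -0.05, 1.92], 0]
  ]
}}

```text
time: 25.92
tool_pos: [0.4559, 0.3374, 0.0303]
tool_rot: [3.141, -0.0, 1.577]
contact_force: [0.2, -0.1, -1.0]
opening: 0.0276
grip_force: 20.0
```

{"name": "step_arm", "arguments": {
  "motion": [
    [[0, 0, 0], 0],
    [[0, 0, 0], 0],
    [[0, 0, 0], 0],
    [[0, 0, -0.3], 0],
    [[0, 0, -0.9], 0],
    [[0, 0, -1.6], 0],
    [[0, 0, -1.9], 0],
    [[0, 0, -1.9], 0]
  ],
  "hand": 127
}}

```text
time: 26.92
tool_pos: [0.4564, 0.3377, 0.1454]
tool_rot: [3.138, -0.002, 1.577]
contact_force: [0.1, 0.1, 0.2]
opening: 0.046
grip_force: 0.0
```

Run:
```python
from h import *
c=snap('top','t4.png'); blue(c,.036,(165,165,228,216))
```

```text
blue 533.0 176.0 [43.8 30.7] 0.5 [183.09302326 200.1627907 ]
```

{"name": "step_arm", "arguments": {
  "motion": [
    [[-0.2, 0.1, 0], -0.1],
    [[-0.6, 0.3, 0], -0.27],
    [[-1.1, 0.5, 0], -0.45],
    [[-1.6, 0.7, 0], -0.63],
    [[-2.1, 0.95, 0], -0.81],
    [[-2.5, 1.15, 0], -0.99],
    [[-2.7, 1.26, 0], -1.17],
    [[-2.7, 1.26, 0], -1.35],
    [[-2.7, 1.26, 0.3], -1.53],
    [[-2.7, 1.26, 0.6], -1.575]
  ]
}}

```text
time: 28.22
tool_pos: [0.5314, 0.1755, 0.1059]
tool_rot: [-3.141, -0.002, -3.129]
contact_force: [0.1, 0.3, 0.1]
opening: 0.0461
grip_force: 0.0
```

{"name": "step_arm", "arguments": {
  "motion": [
    [[0, 0, 0], 0],
    [[0, 0, 0], 0]
  ]
}}

```text
time: 28.48
tool_pos: [0.5321, 0.1757, 0.1076]
tool_rot: [-3.142, -0.001, -3.132]
contact_force: [0.7, -0.2, -0.5]
opening: 0.0458
grip_force: 0.0
```

Down 0.070 → 1.17 units.

{"name": "step_arm", "arguments": {
  "motion": [
    [[-0.01, 0, 0.3], 0],
    [[-0.01, 0, 0.7], 0],
    [[-0.01, 0, 1.0], 0],
    [[-0.01, 0, 1.17], 0],
    [[-0.01, 0, 1.17], 0]
  ]
}}

```text
time: 29.1
tool_pos: [0.5327, 0.1757, 0.0375]
tool_rot: [-3.142, -0.0, -3.132]
contact_force: [1.1, -0.6, 0.9]
opening: 0.0463
grip_force: 0.0
```

{"name": "step_arm", "arguments": {
  "motion": [
    [[0, 0, 0], 0],
    [[0, 0, 0], 0],
    [[0, 0, 0], 0],
    [[0, 0, 0], 0]
  ],
  "hand": 255
}}

```text
time: 29.6
tool_pos: [0.5332, 0.1758, 0.0383]
tool_rot: [3.141, 0.001, -3.131]
contact_force: [0.2, -0.5, 5.5]
opening: 0.0277
grip_force: 20.0
```

{"name": "step_arm", "arguments": {
  "motion": [
    [[0, 0, -0.2], 0],
    [[0, 0, -0.7], 0],
    [[0, 0, -1.4], 0],
    [[0, 0.1, -1.8], 0.1],
    [[0.1, 0.6, -1.8], 0.28],
    [[0.4, 1.3, -1.8], 0.46],
    [[0.7, 2.0, -1.8], 0.64],
    [[0.9, 2.7, -1.8], 0.82],
    [[1.1, 3.3, -1.8], 1.0],
    [[1.26, 3.65, -1.8], 1.18]
  ]
}}

```text
time: 30.85
tool_pos: [0.454, 0.3956, 0.1461]
tool_rot: [3.141, -0.0, 1.967]
contact_force: [0.8, -0.5, -0.7]
opening: 0.0278
grip_force: 20.0
```

{"name": "step_arm", "arguments": {
  "motion": [
    [[0.03, 0.06, 0], 0.18],
    [[0.03, 0.06, 0], 0.35],
    [[0.03, 0.06, 0], 0.4],
    [[0.03, 0.06, 0], 0.4]
  ]
}}

```text
time: 31.35
tool_pos: [0.4574, 0.3969, 0.146]
tool_rot: [-3.142, 0.0, 1.572]
contact_force: [-0.0, -0.3, -1.3]
opening: 0.0278
grip_force: 20.0
```

Run:
```python
from h import *
c=snap('top','t5.png'); blue(c,.036,(165,165,228,216)); a=c['pixels'][:,:,::-1]
s=snap('side','s5.png'); b=s['pixels'][:,:,::-1]
o=np.zeros((600,800,3),np.uint8)
o[:300]=cv2.resize(a[190:260,80:240],(800,300),interpolation=cv2.INTER_CUBIC)
o[300:,:400]=cv2.resize(b[225:325,220:340],(400,300),interpolation=cv2.INTER_CUBIC)
o[300:,400:]=cv2.resize(b[120:240,220:380],(400,300),interpolation=cv2.INTER_CUBIC)
cv2.imwrite('pics/t5c.png',o)
```

```text
(no output)
```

View pics/t5c.png

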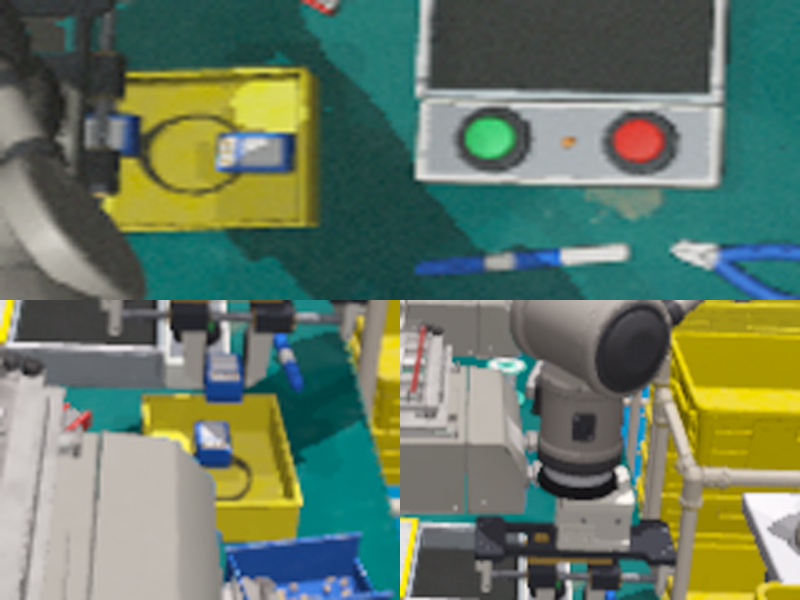

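{"name": "step_arm", "arguments": {
  "motion": [
    [[0, -0.05, 0.4], 0],
    [[0, -0.05, 0.9], 0],
    [[0, -0.05, 1.4], 0],
    [[0, -0.05, 1.7], 0],
    [[0, -0.05, 1.85], 0],
    [[0, -0.05, 1.93], 0],
    [[0, -0.05, 1.93], 0]
  ]
}}

```text
time: 32.33
tool_pos: [0.4549, 0.3972, 0.0303]
tool_rot: [3.141, -0.001, 1.572]
contact_force: [-0.1, -0.4, -0.2]
opening: 0.0277
grip_force: 20.0
```

{"name": "step_arm", "arguments": {
  "motion": [
    [[0, 0, 0], 0],
    [[0, 0, 0], 0],
    [[0, 0, 0], 0],
    [[0, 0, -0.3], 0],
    [[0, 0, -0.9], 0],
    [[0, 0, -1.6], 0],
    [[0, 0, -1.9], 0],
    [[0, 0, -1.9], 0]
  ],
  "hand": 127
}}

```text
time: 33.33
tool_pos: [0.4555, 0.3976, 0.1467]
tool_rot: [3.137, -0.003, 1.572]
contact_force: [1.0, -0.4, -0.1]
opening: 0.0461
grip_force: 0.0
```

{"name": "step_arm", "arguments": {
  "motion": [
    [[-0.4, 0.0, 0], 0],
    [[-1.1, 0.2, 0], 0],
    [[-1.8, 0.6, 0], 0],
    [[-2.5, 1.2, 0], 0],
    [[-3.2, 1.9, 0], 0.01],
    [[-3.8, 2.6, 0], 0.01],
    [[-4.2, 3.2, 0], 0.01],
    [[-4.37, 3.6, 0], 0.01],
    [[-4.37, 3.66, 0], 0.01],
    [[-4.37, 3.66, 0], 0.01]
  ],
  "hand": 116
}}

```text
time: 34.58
tool_pos: [0.6735, 0.1355, 0.1429]
tool_rot: [-3.14, -0.0, 1.562]
contact_force: [0.1, 0.8, -0.3]
opening: 0.0499
grip_force: 0.0
```

Run:
```python
from h import *
c=snap('top','t6.png'); a=c['pixels'][:,:,::-1]; blue(c,.027,(85,200,148,242))
s=snap('side','s6.png'); b=s['pixels'][:,:,::-1]
o=np.zeros((600,800,3),np.uint8)
o[:300]=cv2.resize(a[190:260,80:240],(800,300),interpolation=cv2.INTER_CUBIC)
o[300:,:400]=cv2.resize(b[225:325,220:340],(400,300),interpolation=cv2.INTER_CUBIC)
o[300:,400:]=cv2.resize(b[120:240,180:340],(400,300),interpolation=cv2.INTER_CUBIC)
cv2.imwrite('pics/t6c.png',o)
```

```text
blue 454.6 366.0 [ 24.7 100.8] 0.5 [120.96296296 225.24691358]
```

View pics/t6c.png

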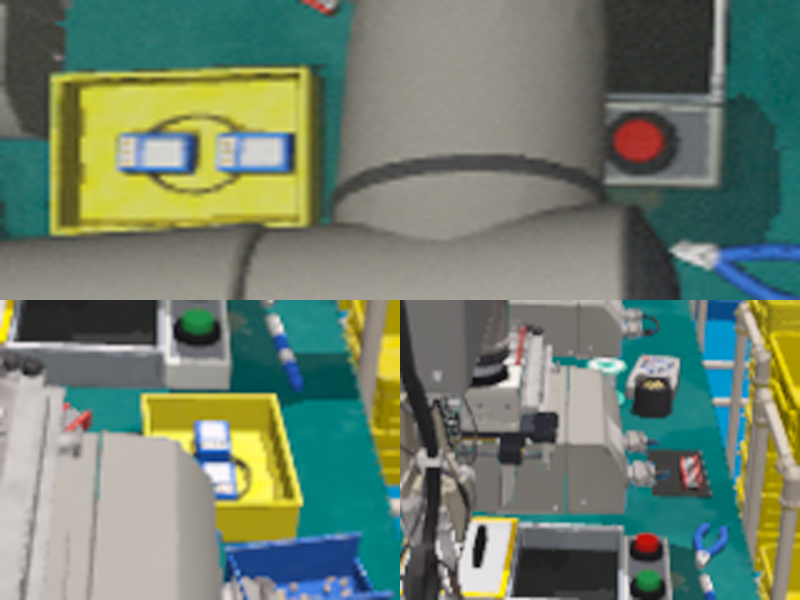

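Both modules lie flat in the tote, the well is empty, the holder is on the mat. Now shut the guard.

{"name": "step_arm", "arguments": {
  "motion": [
    [[0, 0.01, 0.3], 0],
    [[0, 0.01, 0.7], 0],
    [[0, 0.01, 1.0], 0],
    [[0, 0.01, 1.08], 0],
    [[0, 0.01, 1.08], 0]
  ]
}}

```text
time: 35.3
tool_pos: [0.675, 0.1351, 0.0789]
tool_rot: [-3.141, -0.0, 1.562]
contact_force: [-0.2, 0.1, 0.8]
opening: 0.0503
grip_force: 0.0
```

{"name": "step_arm", "arguments": {
  "motion": [
    [[0, 0, 0], 0],
    [[0, 0, 0], 0],
    [[0, 0, 0], 0],
    [[0, 0, 0], 0],
    [[0, 0, 0], 0]
  ],
  "hand": 255,
  "squeeze": 15
}}

```text
time: 35.92
tool_pos: [0.6744, 0.135, 0.0792]
tool_rot: [-3.14, 0.0, 1.562]
contact_force: [-2.5, 0.0, 2.4]
opening: 0.012
grip_force: 15.0
```

{"name": "step_arm", "arguments": {
  "motion": [
    [[0, -0.2, 0], 0],
    [[0, -0.5, 0], 0],
    [[0, -0.85, 0], 0],
    [[0, -1.2, 0], 0],
    [[0, -1.55, 0], 0],
    [[0, -1.9, 0], 0],
    [[0, -2.15, 0], 0],
    [[0, -2.3, 0], 0],
    [[0, -2.36, 0], 0],
    [[0, -2.36, 0], 0]
  ]
}}

```text
time: 37.17
tool_pos: [0.5344, 0.1372, 0.0792]
tool_rot: [3.139, -0.002, 1.561]
contact_force: [2.2, 5.6, -1.9]
opening: 0.0119
grip_force: 15.0
```

{"name": "step_arm", "arguments": {
  "motion": [
    [[0, -0.04, 0], 0],
    [[0, -0.07, 0], 0],
    [[0, -0.07, 0], 0],
    [[0, -0.07, 0], 0]
  ]
}}

```text
time: 37.67
tool_pos: [0.5342, 0.1372, 0.0793]
tool_rot: [3.131, -0.002, 1.561]
contact_force: [15.7, 5.7, -13.9]
opening: 0.0116
grip_force: 15.0
```

{"name": "step_arm", "arguments": {
  "motion": [
    [[0, 0.07, 0], 0],
    [[0, 0.07, 0], 0],
    [[0, 0.07, 0], 0],
    [[0, 0.07, -0.3], 0],
    [[0, 0.07, -0.8], 0],
    [[0, 0.07, -1.1], 0],
    [[-0.3, -0.3, -1.1], 0],
    [[-0.6, -0.8, -1.1], 0],
    [[-0.7, -1.14, -1.1], 0],
    [[-0.7, -1.14, -1.1], 0]
  ],
  "hand": 116
}}

```text
time: 38.92
tool_pos: [0.4593, 0.0946, 0.1453]
tool_rot: [-3.141, 0.0, 1.561]
contact_force: [1.2, 0.5, -0.3]
opening: 0.0498
grip_force: 0.0
```

{"name": "step_arm", "arguments": {
  "motion": [
    [[0, 0, 0], 0],
    [[0, 0, 0], 0],
    [[0, 0, 0], 0],
    [[0, 0, 0], 0]
  ],
  "hand": 255,
  "squeeze": 10
}}

```text
time: 39.42
tool_pos: [0.4606, 0.0951, 0.1449]
tool_rot: [-3.141, -0.0, 1.562]
contact_force: [-0.6, 0.1, 0.0]
opening: 0.0147
grip_force: 0.0
```

Run:
```python
from h import *
print(robot.observe()['tool_pos'])
s=snap('side','s7.png'); b=s['pixels'][:,:,::-1]
cv2.imwrite('pics/s7c.png',cv2.resize(b[190:270,210:320],(800,580),interpolation=cv2.INTER_CUBIC))
```

```text
[0.46063594 0.09505223 0.14488224]
```

View pics/s7c.png

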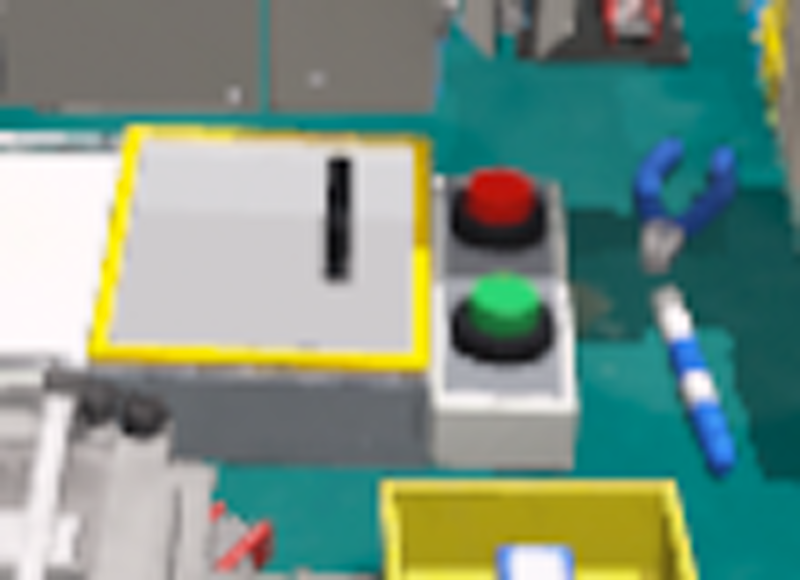

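{"name": "step_arm", "arguments": {
  "motion": [
    [[0, 0.02, 0.3], 0],
    [[0, 0.02, 0.7], 0],
    [[0, 0.02, 1.0], 0],
    [[0, 0.02, 1.13], 0],
    [[0, 0.02, 1.2], 0],
    [[0, 0.02, 1.26], 0],
    [[0, 0.02, 1.31], 0],
    [[0, 0.02, 1.34], 0],
    [[0, 0.02, 1.34], 0]
  ]
}}

```text
time: 40.6
tool_pos: [0.4617, 0.095, 0.0668]
tool_rot: [3.14, -0.0, 1.562]
contact_force: [-9.3, -0.2, 25.4]
opening: 0.0006
grip_force: 12.7
```

Fully down; hold 2.5 s more, then release and rise.

{"name": "step_arm", "arguments": {
  "motion": [
    [[0, 0, 0], 0],
    [[0, 0, 0], 0],
    [[0, 0, 0], 0],
    [[0, 0, 0], 0],
    [[0, 0, 0], 0],
    [[0, 0, 0], 0],
    [[0, 0, 0], 0],
    [[0, 0, 0], 0],
    [[0, 0, 0], 0],
    [[0, 0, 0], 0]
  ]
}}

```text
time: 41.85
tool_pos: [0.4617, 0.095, 0.0668]
tool_rot: [3.14, -0.0, 1.562]
contact_force: [-8.4, -1.5, 25.4]
opening: 0.0005
grip_force: 12.7
```

{"name": "step_arm", "arguments": {
  "motion": [
    [[0, 0, 0], 0],
    [[0, 0, 0], 0],
    [[0, 0, 0], 0],
    [[0, 0, 0], 0],
    [[0, 0, 0], 0],
    [[0, 0, 0], 0],
    [[0, 0, 0], 0],
    [[0, 0, 0], 0],
    [[0, 0, 0], 0],
    [[0, 0, 0], 0]
  ]
}}

```text
time: 43.1
tool_pos: [0.4617, 0.095, 0.0668]
tool_rot: [3.14, -0.0, 1.562]
contact_force: [-8.5, -1.1, 25.2]
opening: 0.0004
grip_force: 12.7
```

{"name": "step_arm", "arguments": {
  "motion": [
    [[0, 0, -0.2], 0],
    [[0, 0, -0.7], 0],
    [[0, 0, -1.4], 0],
    [[0, 0, -2.2], 0],
    [[0, -0.3, -2.8], 0],
    [[0, -0.8, -3.0], 0],
    [[0, -1.0, -3.0], 0],
    [[0, -1.0, -3.0], 0]
  ]
}}

```text
time: 44.1
tool_pos: [0.4015, 0.0955, 0.2444]
tool_rot: [3.141, -0.0, 1.562]
contact_force: [0.3, 1.1, -0.2]
opening: 0.0006
grip_force: 0.0
```

Run:
```python
from h import *
c=snap('top','t8.png'); a=c['pixels'][:,:,::-1]
s=snap('side','s8.png'); b=s['pixels'][:,:,::-1]
o=np.zeros((600,800,3),np.uint8)
o[:300]=cv2.resize(a[150:275,80:413],(800,300),interpolation=cv2.INTER_CUBIC)
o[300:]=cv2.resize(b[150:300,200:400],(800,300)[::1],interpolation=cv2.INTER_CUBIC)
cv2.imwrite('pics/t8c.png',o)
```

```text
(no output)
```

View pics/t8c.png

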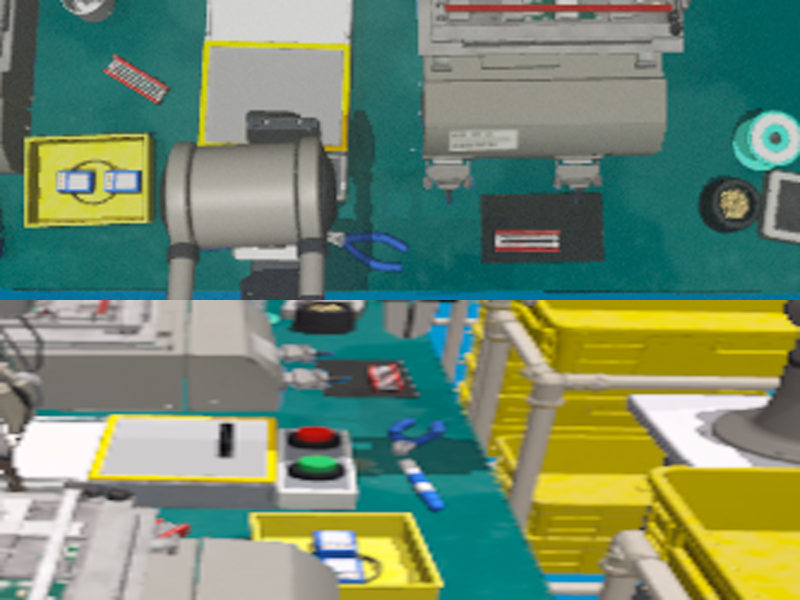

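Guard shut, both buttons up, two modules in the tote, holder flat on the mat, bystanders unmoved.

```bash
python3 -c "
from cell import robot
print(robot.hand_in())"
```

```text
the job is handed in; nothing more can be done
None
```

Job handed in at about 44 s: green jog held over 5 s, both blue modules moved to the tote, guard shut again, red restart held over 2 s, and the hex-key holder laid flat on the mat; the hand-in call returned no verdict.

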